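Close the swing plate and run down its hand screws, sparing the crossed one

TASK

First push the blue hold-down plate near its free corner so that it swings about its pin up the sloping stand, fully home under both black hand knobs. Then start both knobs clockwise, gently: one of them, and nothing shows which, sits on a crossed thread and binds early. Screw the one that runs freely right down, but as soon as the other binds, stop without forcing it, turn it back to its starting stop and leave it there; let the other things on the bench lie.

Things in the scene. Friction and masses are not known exactly. Their poses are not given: they have to be found in the camera images.
- stand: Fixed sloping stand, grey and aluminium, 290 (y) x 168 (x) x 108 mm high; origin: centre of its underside; x to its rear, y to its left. Its flat face climbs toward +x at 30 degrees: normal (-0.5, 0, 0.866), up the slope (0.866, 0, 0.5) in its frame. Place and yaw vary.
- pin (a point): Foot, on the face, of the plate's pivot pin, which stands along the face's normal; at (0.037, 0.100, 0.085) m in the stand's frame; same axes as the stand. Seen from it the blue plate at home reaches 58 mm down and 14 mm up the slope, 14 mm left and 205 mm right; 5 mm sheet, 5 to 10 mm above the face.
- plate (a joint): Swing of the blue plate about the pin (rad): 0 = home at its stop, its two slots round the two knobs' screws; positive = swung down the slope toward the robot (clockwise seen from above), at most 0.45. Starts at 0.20 to 0.35. Friction holds it where it is left; about 1.5 N at the free corner moves it.
- plate_corner (a point): The place to push: outer (lower) side of the plate's bent-up lip (4 mm thick, along the whole lower edge, top 24 mm above the face), 20 mm above the face, 58 mm below and 185 mm right of the pin at home. Frame of the plate: x up the slope, square to the lip; y along the lip toward the pin; z out of the face.
- knob_right_grip (a point): On the axis of the right-hand black hand knob, 8 mm below its top. Hexagon 48 mm over flats, 55 over corners, 30 high, underside 24 mm above the face, axis square to the face, 180 mm right of the pin, level with it. Frame: z along the axis, out; at turn 0 x points up the slope; a pair of flats faces along y, others 60 degrees away; it turns with the knob.
- knob_left_grip (a point): On the axis of the left-hand black hand knob, 8 mm below its top. Hexagon 48 mm over flats, 55 over corners, 30 high, underside 24 mm above the face, axis square to the face, 70 mm right of the pin, level with it. Frame: z along the axis, out; at turn 0 x points up the slope; a pair of flats faces along y, others 60 degrees away; it turns with the knob.
- knob_right (a joint): Turn of the right knob (rad), clockwise seen from above positive, 0 = starting stop; starts at 0 to 0.08. Sinks 2 mm per rad. A sound thread runs with 0.06 N m to its seat at 1.3 rad. A crossed one binds at 0.40, then resists with 1.6 N m per rad more and springs back to there if let go. Seat and starting stop yield as softly. Either knob may be the crossed one.
- knob_left (a joint): Turn of the left knob (rad), as for the right one. Just one of the two is crossed.
- multimeter: Orange and black multimeter lying left of the stand, 145 x 70 x 45 mm, loose; origin under its centre. Not to be disturbed.
- finger_cots: White round tub with blue lid, 69 mm wide, 50 mm high, left of the multimeter, loose; origin under its centre. Not to be disturbed.
- side_cutter: Red side cutter, 141 mm long, 11 mm high, lying in front of the stand, loose; origin under its centre. Not to be disturbed.
- usb_probe: Blue stick, 64 mm long, 9 mm high, in front of the stand on the left, loose; origin under its centre. Not to be disturbed.
- strain (a joint): Strain of the crossed thread (rad): how far its knob, whichever that is, is turned past where it binds. 0 until then; beyond 0.40 the thread is spoilt.

How it is judged (in metres and radians):
On the way, in this order (a step that is already met when the one before it is completed fails the run):
1. the plate is swung home (value of joint plate below 0.05 rad), for 0.2 s.
2. the crossed knob has been tried until it binds (value of joint strain above 0.03 rad), for 0.05 s.
At the end, for the whole second after the job is handed in: The plate is home (swing under 0.06 rad), the freely running knob is screwed down to its seat (turn over 1.2 rad), the crossed knob has been tried and is back at its starting stop (turn under 0.15 rad), and nothing moves (value of joint plate below 0.06 rad and ((value of joint knob_left above 1.2 rad and value of joint knob_right below 0.15 rad) or (value of joint knob_right above 1.2 rad and value of joint knob_left below 0.15 rad)) and velocity of joint knob_left between -0.05 and 0.05 rad/s and velocity of joint knob_right between -0.05 and 0.05 rad/s); the robot touches nothing.
It fails at once if the crossed thread is forced (its knob turned more than 0.40 rad past where it binds) (value of joint strain above 0.4 rad).
It fails at once if a knob is turned more than 0.3 rad while the plate is not home (swing over 0.1 rad) (value of joint plate above 0.1 rad and value of joint any of knob_right, knob_left above 0.3 rad).
It fails at once if a loose thing on the bench is moved by more than 30 mm (distance of any of multimeter, finger_cots, side_cutter, usb_probe from where it was at the start of the episode above 0.03 m).
It also fails if it takes over 58 s, if anything falls off the work surface, if the arm or the gripper's body presses on something with over 40 N, if the wrist force passes 120 N, or if a joint passes its speed limit or range.

ROBOT

A 7-joint arm with a two-finger parallel gripper is mounted at the origin on a cart in front of the work surface, level with it; the furniture and walls round the work are solid. World frame = base frame: x ahead of the robot, y to its left, z up, the work surface at z = 0. Lengths are in mm, angles in rad, forces in N, time in s.
With the tool pointing down it reaches from about 400 to 850 mm from the base axis. Payload 4.5 kg.
Tool frame: the origin (TCP) lies midway between the tips of the shut fingers; the grasp point (between the pads) lies 19 mm behind it (r.pinch_z is the distance from the TCP to the grasp point, in mm); z points along the fingers, y is the line along which they close (so a half turn about z gives the same grasp; the last joint's range is limited). The gripper opens to 85 mm and grips with 20 to 120 N. Pads are 22 mm wide; open, the fingers measure 114 mm over their backs; the gripper's body (76 mm by 85 mm) begins 54 mm behind the grasp point. The pads swing forward as they close: fully open they stand 13 mm farther back than shut.
Start: joints at [-1.301, 0.689, -0.195, 1.565, 0.157, 0.902, -0.215], TCP at [145.991, 607.734, 231.317] pointing down, gripper open.
Joint ranges: [-3.01, 3.01], [-0.46, 2.08], [-1.47, 1.51], [0.13, 2.56], [-1, 4.14], [0.04, 2.09], [-2.66, 2.66]. Speed limits (rad/s): [2.57, 2.57, 3.14, 3.14, 3.14, 3.14, 3.14].

INTERFACE

Orientations are given as a unit quaternion [w, x, y, z].
In Python, from plant import r, cams gives the robot as it stands.
- The arm moves only by the tool move_arm, never from a script. Its argument "moves" is a list of rows, each a list of 3 entries, a list of its own where there are three numbers: the shift along the tool's x, y, z in cm, then the turn, a rotation vector about the tool's x, y, z in degrees, then the finger opening in cm, from 0 to 8.54. A call has 1 to 20 rows; each row shifts and turns the commanded pose from where the row before left it, along the tool's axes as they then stand; what a row does not reach is not made up. A row lasts 1/8 s, in which the tool goes at most 62.5 mm and 10.7 degrees, less where a joint would pass 70% of its speed; a pose out of reach is approached as far as the arm can. A call with a gripper value outside its range is refused whole. The fingers move at their own pace and stop on an object; the grip force is fixed at half the most. Time passes only in rows, so rows that do not move let the fingers close. It gives the time, the measured TCP pose, the force, the opening and the grip force at its end, in the units of the state.
- r.state(): the state, without advancing time (a new reading comes with each control period).
- cams.get_image(name): name is "scene" or "top" or "wrist"; returns a dict with "pixels" (480x640x3 uint8, red, green, blue), "K" (3x3 intrinsics, pixels), "rvec" (rotation vector, rad) and "tvec" (3), from world to camera coordinates, as OpenCV has them; the wrist camera has in their place "hand_eye" (4x4, takes a point from camera to tool coordinates, whose origin is the TCP and whose axes are the flange's). Camera axes: x right, y down, z forward; pixel columns grow to the right and rows downward; lengths in mm; the calibration is good to about 2 mm. The wrist camera is an equidistant fisheye: a pixel r from the principal point sees the ray r / f radians off the axis. A picture is of the moment at which its call begins: read the wrist's pose just before it. There is no depth.
- r.sign_off(): hands the job in; it is judged then, once.
The state is a dict: "clock": time; "qpos": joint angles; "qd": joint speeds; "effort": joint torques, N m; "eef_pos": TCP position; "eef_rot": TCP orientation; "wrist_force": force on the tool from outside, world axes, zero at the start; "moment": the same for the moment, N m; "gripper_width": finger opening in mm; "gripper_force": force on a finger pad.
Only numpy, scipy, OpenCV 4.12 (cv2) and the standard library are available. Lean on these libraries where they do the work, as an engineer would, in place of code of your own. Each camera call takes 0.05 s, during which the arm holds its last target. There are 200 camera calls.

## Working session

There is one attempt and no reset: what is moved stays moved. The work goes in short steps, Python scripts to look and compute and a tool call to move; the robot and the scene stay as the last step left them, time stands still between calls to the robot, and variables do not carry over. Pictures are saved under pics/ and viewed, at most 10 in all, crops included, and the job is handed in when it is done.

Besides the shell and the picture viewer there is one more tool, called after "Call:" as name(argument=value, ...), one argument or row to a line, values as JSON. move_arm: Moves the arm, as the interface text tells. Its arguments: {"type":"object","properties":{"moves":{"type":"array","items":{"type":"array"}}},"required":["moves"]}

```bash
mkdir -p pics; ls
python3 - <<'E'
from plant import r,cams
import cv2,numpy as np
s=r.state();print({k:np.round(v,3).tolist() for k,v in s.items()})
for n in("scene","top"):
    d=cams.get_image(n);cv2.imwrite(f"pics/{n}0.png",d["pixels"][:,:,::-1])
    np.savez(f"{n}0.npz",**d);print(n,np.round(d["K"],1).tolist(),d["rvec"],d["tvec"])
E
```

```text
pics
{'clock': 0.0, 'qpos': [-1.301, 0.69, -0.195, 1.566, 0.157, 0.903, -0.215], 'qd': [-0.0, -0.001, 0.0, -0.001, 0.001, -0.0, -0.001], 'effort': [-0.0, -53.962, -1.267, -15.854, 0.009, 0.01, -0.0], 'eef_pos': [145.878, 607.028, 230.446], 'eef_rot': [-0.0, 0.118, 0.993, -0.001], 'wrist_force': [0.012, -0.165, -0.256], 'moment': [0.006, -0.016, -0.0], 'gripper_force': 0.0, 'gripper_width': 85.345}
scene [[596.0, 0.0, 323.0], [0.0, 596.0, 246.3], [0.0, 0.0, 1.0]] [ 2.27755656 -0.66491544  0.28579613] [-388.97540208  254.72449286  844.42148163]
top [[491.2, 0.0, 323.0], [0.0, 491.2, 242.2], [0.0, 0.0, 1.0]] [ 2.10175646 -2.11584678  0.22105638] [3.17250538e-01 4.97541855e+02 1.05744821e+03]
```

View pics/scene0.png

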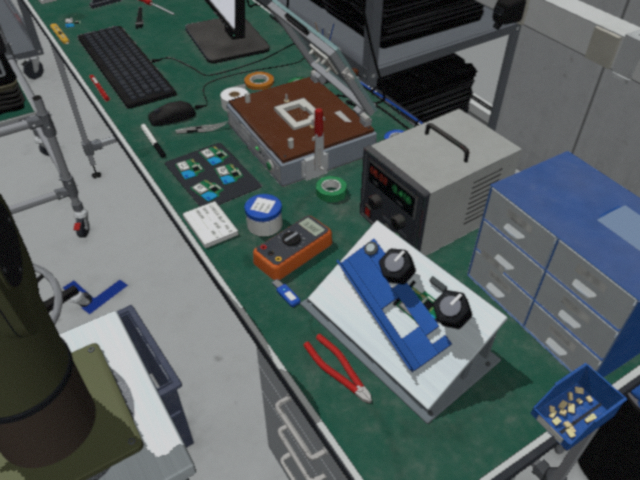

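View pics/top0.png

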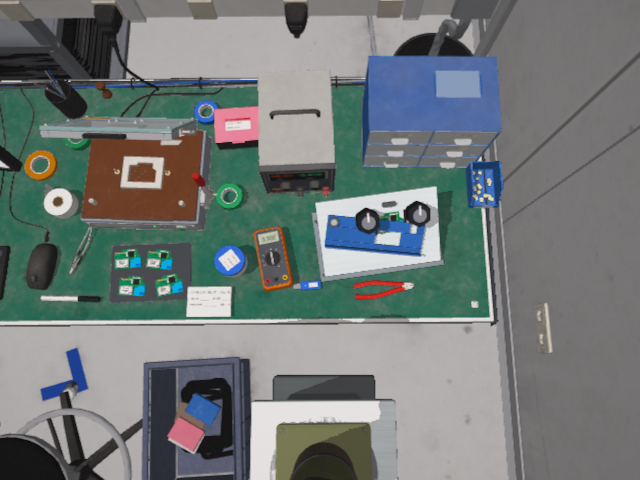

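Run:
```python
import cv2
a=cv2.imread("pics/top0.png")[170:290,305:465];cv2.imwrite("pics/topc.png",cv2.resize(a,None,fx=5,fy=5,interpolation=2))
a=cv2.imread("pics/scene0.png")[215:425,295:515];cv2.imwrite("pics/scenec.png",cv2.resize(a,None,fx=2.8,fy=2.8,interpolation=2))
```

```text
(no output)
```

View pics/topc.png

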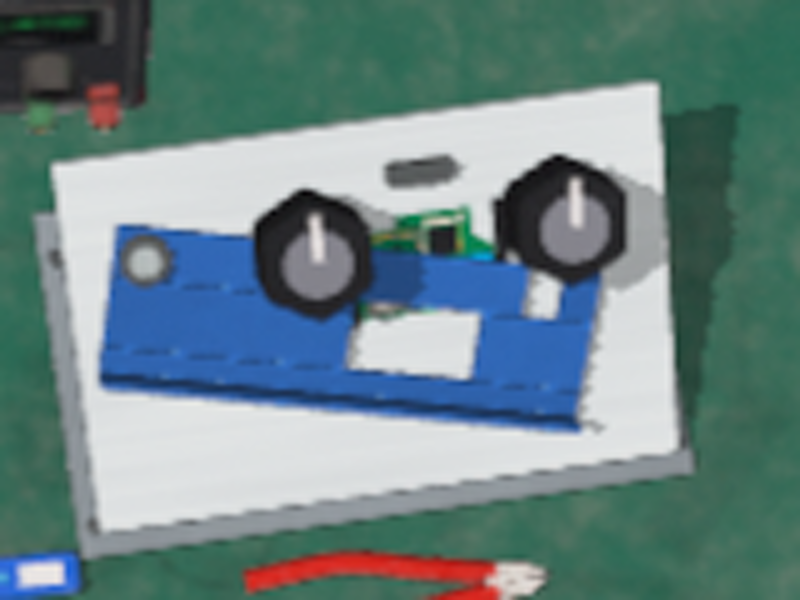

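View pics/scenec.png

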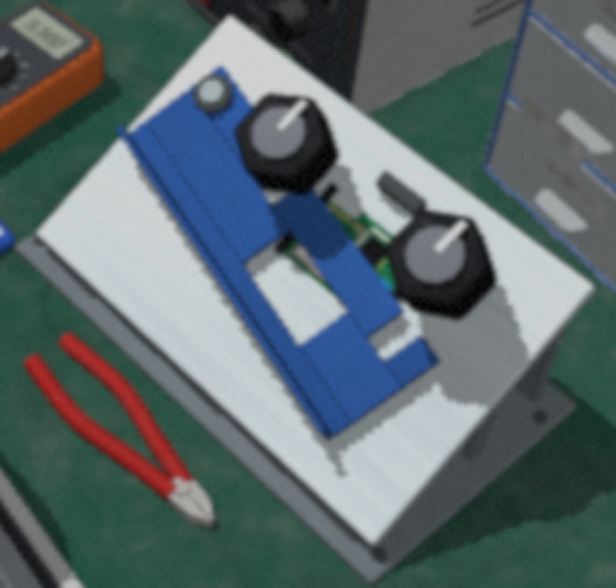

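```bash
cat > h.py <<'E'
import numpy as np,cv2
C={n:np.load(f"{n}0.npz") for n in("scene","top")}
P={n:C[n]["K"]@np.c_[cv2.Rodrigues(C[n]["rvec"])[0],C[n]["tvec"].reshape(3)] for n in C}
def tri(ut,us):
    X=cv2.triangulatePoints(P["top"],P["scene"],np.array(ut,float).reshape(2,1),np.array(us,float).reshape(2,1))[:,0];X=X[:3]/X[3]
    e=[np.linalg.norm((p:=P[n]@np.r_[X,1])[:2]/p[2]-u) for n,u in(("top",ut),("scene",us))]
    return X,e
E
python3 - <<'E'
from h import *
D=dict(kl=((318,264),(277,132)),kr=((575,230),(436,253)),TL=((52,163),(229,15)),TR=((657,83),(592,288)),BR=((678,455),(372,545)),BL=((98,533),(37,235)),pin=((148,261),(212,94)),lipR=((580,428),(328,436)),lipL=((101,382),(121,129)))
R={}
for k,(t,s) in D.items():
    X,e=tri((np.array(t)+.5)/5-.5+[305,170],(np.array(s)+.5)/2.8-.5+[295,215]);R[k]=X;print(k,X.round(1),np.round(e,2))
# stand frame from points: yaw from edges+knobs
v=[R['TL']-R['TR'],R['BL']-R['BR'],R['kl']-R['kr'],R['pin']-R['kr']]
for a in v:print("yaw",np.arctan2(-a[0],a[1]),np.linalg.norm(a))
n=np.cross(R['TL']-R['BR'],R['TR']-R['BL']);n/=np.linalg.norm(n);print("n",n)
E
```

```text
kl [523.3 -99.2 131.5] [0.24 0.22]
kr [ 538.1 -208.9  132.3] [0.75 0.76]
TL [577.   13.7 103.1] [0.19 0.17]
TR [ 611.9 -253.7  102.5] [0.11 0.12]
BR [ 461.3 -274.6   17.5] [0.74 0.81]
BL [427.3  -5.8  13.1] [0.71 0.66]
pin [534.8 -28.1  94. ] [0.21 0.19]
lipR [ 469.1 -224.3   45.2] [0.75 0.79]
lipL [485.3  -7.3  73.8] [0.44 0.4 ]
yaw 0.12969665156345236 269.6634189072122
yaw 0.12564074439514497 271.00463515408023
yaw 0.13447080809692988 110.70588646611692
yaw 0.018634348671327225 184.83179133521722
n [ 0.49679175  0.05767208 -0.86595143]
```

```bash
cat >> h.py <<'E'
from scipy.spatial.transform import Rotation as Ro
yaw=.129; O=np.array([517.6,-130.6,0]); S=Ro.from_euler('z',yaw).as_matrix()
s_=S@[.866,0,.5]; l_=S@[0,1,0]; n_=S@[-.5,0,.866]
PIN=O+S@[37,100,85]
def face(up,left,h): return PIN+up*s_+left*l_+h*n_
RT=np.c_[-s_,l_,-n_]     # tool: x down slope, y left, z into face
def plate(th,up,left,h):  # plate-fixed point swung by th (cw from above)
    c,s=np.cos(th),np.sin(th); return face(c*up+s*left, -s*up+c*left, h)
def rows(p0,R0,p1,R1,N,M=None):
    M=M or N
    rv=Ro.from_matrix(R0.T@R1).as_rotvec()/M; R=R0.copy(); p=p0.copy(); out=[]
    for i in range(N):
        t=p0+(p1-p0)*(i+1)/N; sh=np.round(R.T@(t-p)/10,2); a=np.round(np.degrees(rv),1) if i<M else np.zeros(3)
        p=p+R@sh*10; R=R@Ro.from_rotvec(np.radians(a)).as_matrix(); out.append([sh.tolist(),a.tolist()]) 
    for o in out: print(o)
    return p,R
def cur():
    from plant import r
    s=r.state(); q=np.array(s['eef_rot']); return s,np.array(s['eef_pos']),Ro.from_quat(q[[1,2,3,0]]).as_matrix()
E
python3 - <<'E'
from h import *
s,p,R=cur()
th=.242
print(plate(th,-58,-185,20), face(0,-70,54),face(0,-180,54),face(0,0,10))
# test vs measured lip ends
pt=plate(th,-58,-185,14); pre=pt-(25)*s_+60*n_
print("pre",pre)
A=np.array([430,280,260.])
p,R2=rows(p,R,A,Ro.from_rotvec(Ro.from_matrix(RT@R.T).as_rotvec()*.5).as_matrix()@R,9)
p,R2=rows(p,R2,pre,RT,11); print(R2-RT)
E
```

```text
[ 466.39504091 -203.5026971    51.99789543] [523.65763484 -99.56284388 131.764     ] [ 537.80831161 -208.6488574   131.764     ] [536.46986142 -27.31433628  93.66      ]
pre [ 418.1492722  -209.7611555    86.26189543]
[[-3.92, -2.8, -0.32], [-0.3, -1.6, -1.1]]
[[-3.87, -2.87, -0.23], [-0.3, -1.6, -1.1]]
[[-3.82, -2.94, -0.14], [-0.3, -1.6, -1.1]]
[[-3.77, -3.02, -0.04], [-0.3, -1.6, -1.1]]
[[-3.7, -3.09, 0.04], [-0.3, -1.6, -1.1]]
[[-3.65, -3.16, 0.13], [-0.3, -1.6, -1.1]]
[[-3.58, -3.22, 0.21], [-0.3, -1.6, -1.1]]
[[-3.51, -3.3, 0.3], [-0.3, -1.6, -1.1]]
[[-3.43, -3.37, 0.37], [-0.3, -1.6, -1.1]]
[[0.22, -4.49, 1.47], [-0.3, -1.4, -1.0]]
[[0.34, -4.49, 1.43], [-0.3, -1.4, -1.0]]
[[0.45, -4.49, 1.41], [-0.3, -1.4, -1.0]]
[[0.56, -4.48, 1.37], [-0.3, -1.4, -1.0]]
[[0.67, -4.49, 1.33], [-0.3, -1.4, -1.0]]
[[0.78, -4.48, 1.29], [-0.3, -1.4, -1.0]]
[[0.89, -4.47, 1.24], [-0.3, -1.4, -1.0]]
[[1.0, -4.46, 1.2], [-0.3, -1.4, -1.0]]
[[1.11, -4.45, 1.15], [-0.3, -1.4, -1.0]]
[[1.21, -4.43, 1.1], [-0.3, -1.4, -1.0]]
[[1.31, -4.42, 1.04], [-0.3, -1.4, -1.0]]
[[ 0.00239037 -0.01097177  0.00120861]
 [-0.00761798 -0.00149093  0.00873643]
 [-0.00238294  0.00340706  0.00136148]]
```

Call:
move_arm(
  moves=[
    [[-3.92, -2.8, -0.32], [-0.3, -1.6, -1.1], 4],
    [[-3.87, -2.87, -0.23], [-0.3, -1.6, -1.1], 0],
    [[-3.82, -2.94, -0.14], [-0.3, -1.6, -1.1], 0],
    [[-3.77, -3.02, -0.04], [-0.3, -1.6, -1.1], 0],
    [[-3.7, -3.09, 0.04], [-0.3, -1.6, -1.1], 0],
    [[-3.65, -3.16, 0.13], [-0.3, -1.6, -1.1], 0],
    [[-3.58, -3.22, 0.21], [-0.3, -1.6, -1.1], 0],
    [[-3.51, -3.3, 0.3], [-0.3, -1.6, -1.1], 0],
    [[-3.43, -3.37, 0.37], [-0.3, -1.6, -1.1], 0],
  ],
)

```text
clock: 1.23
eef_pos: [430.8, 279.2, 260.3]
eef_rot: [0.127, 0.03, 0.991, 0.008]
wrist_force: [0.2, 0.8, 0.5]
gripper_width: -0.0
gripper_force: 0.0
```

Run:
```python
from h import *
s,p,R=cur();print(s['clock'],p,np.round(s['qpos'],2),r_:=None)
from plant import r;print(r.pinch_z)
pre=plate(.242,-58,-185,14)-25*s_+60*n_
rows(p,R,pre,RT,11)
```

```text
1.225 [430.75474138 279.23517457 260.26952115] [-0.71  0.43 -0.1   2.07  0.46  0.5   0.32] None
18.700000000000003
[[0.23, -4.48, 1.46], [-0.3, -1.4, -1.0]]
[[0.35, -4.49, 1.43], [-0.3, -1.4, -1.0]]
[[0.46, -4.48, 1.4], [-0.3, -1.4, -1.0]]
[[0.57, -4.48, 1.36], [-0.3, -1.4, -1.0]]
[[0.68, -4.48, 1.32], [-0.3, -1.4, -1.0]]
[[0.79, -4.48, 1.28], [-0.3, -1.4, -1.0]]
[[0.9, -4.46, 1.24], [-0.3, -1.4, -1.0]]
[[1.01, -4.46, 1.19], [-0.3, -1.4, -1.0]]
[[1.12, -4.44, 1.14], [-0.3, -1.4, -1.0]]
[[1.22, -4.43, 1.09], [-0.3, -1.4, -1.0]]
[[1.32, -4.41, 1.03], [-0.3, -1.4, -1.0]]
```

Call:
move_arm(
  moves=[
    [[0.23, -4.48, 1.46], [-0.3, -1.4, -1.0], 0],
    [[0.35, -4.49, 1.43], [-0.3, -1.4, -1.0], 0],
    [[0.46, -4.48, 1.4], [-0.3, -1.4, -1.0], 0],
    [[0.57, -4.48, 1.36], [-0.3, -1.4, -1.0], 0],
    [[0.68, -4.48, 1.32], [-0.3, -1.4, -1.0], 0],
    [[0.79, -4.48, 1.28], [-0.3, -1.4, -1.0], 0],
    [[0.9, -4.46, 1.24], [-0.3, -1.4, -1.0], 0],
    [[1.01, -4.46, 1.19], [-0.3, -1.4, -1.0], 0],
    [[1.12, -4.44, 1.14], [-0.3, -1.4, -1.0], 0],
    [[1.22, -4.43, 1.09], [-0.3, -1.4, -1.0], 0],
    [[1.32, -4.41, 1.03], [-0.3, -1.4, -1.0], 0],
  ],
)

```text
clock: 2.6
eef_pos: [421.5, -31.5, 146.6]
eef_rot: [0.174, -0.042, 0.984, -0.027]
wrist_force: [0.2, 0.8, -1.2]
gripper_width: -0.3
gripper_force: 0.0
```

```bash
cat >> h.py <<'E'
def loc():
    s,p,R=cur(); d=p-PIN
    print("t",s['clock'],"up/left/h",np.round([d@s_,d@l_,d@n_],1),"rotvec err deg",np.degrees(Ro.from_matrix(R.T@RT).as_rotvec()).round(2))
    F=np.array(s['wrist_force']);M=np.array(s['moment'])
    print("F tool",(R.T@F).round(2),"M tool",(R.T@M).round(3),"q",np.round(s['qpos'],2),"w",s['gripper_width'],s['gripper_force'])
    return s,p,R
E
python3 - <<'E'
from h import *
from plant import r,cams
loc()
d=cams.get_image("wrist");cv2.imwrite("pics/w1.png",d["pixels"][:,:,::-1]);print(d["K"],d["hand_eye"])
E
```

```text
t 2.6 up/left/h [-72.7  10.6 113.1] rotvec err deg [ -4.86 -10.2   -1.31]
F tool [0.11 0.85 1.15] M tool [-0.167  0.35  -0.037] q [ 0.61  0.92 -1.34  2.56  1.72  1.07 -0.34] w -0.28914074093320896 0.0
[[371.64829954   0.         320.19002   ]
 [  0.         371.64829954 236.02717685]
 [  0.           0.           1.        ]] [[ 8.95964057e-04 -9.63833724e-01 -2.66502814e-01  6.64747249e+01]
 [ 9.99998758e-01  1.20907068e-03 -1.01079666e-03  5.40422228e-01]
 [ 1.29646065e-03 -2.66501578e-01  9.63833610e-01 -1.44061884e+02]
 [ 0.00000000e+00  0.00000000e+00  0.00000000e+00  1.00000000e+00]]
```

View pics/w1.png

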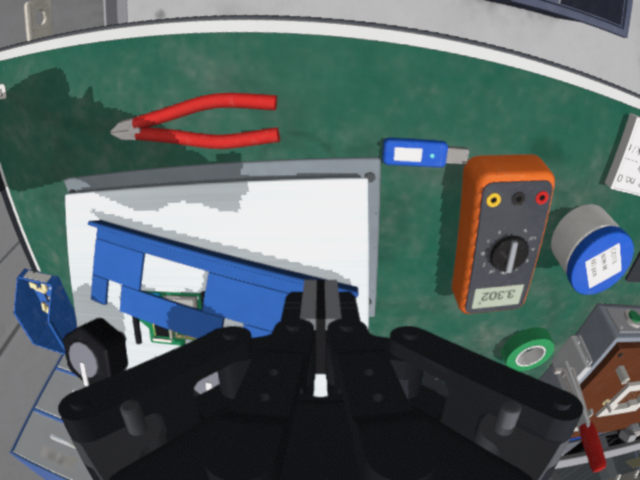

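Run:
```python
from h import *
s,p,R=cur()
B=face(-20,-125,125);print(B)
rows(p,R,B,RT,7)
```

```text
[ 478.35185291 -160.90074834  183.25      ]
[[-0.87, -1.85, -0.2], [-0.7, -1.5, -0.3]]
[[-0.87, -1.85, -0.2], [-0.7, -1.5, -0.3]]
[[-0.86, -1.85, -0.21], [-0.7, -1.5, -0.3]]
[[-0.86, -1.85, -0.2], [-0.7, -1.5, -0.3]]
[[-0.85, -1.86, -0.2], [-0.7, -1.5, -0.3]]
[[-0.85, -1.86, -0.2], [-0.7, -1.5, -0.3]]
[[-0.84, -1.86, -0.21], [-0.7, -1.5, -0.3]]
```

Call:
move_arm(
  moves=[
    [[-0.87, -1.85, -0.2], [-0.7, -1.5, -0.3], 0],
    [[-0.87, -1.85, -0.2], [-0.7, -1.5, -0.3], 0],
    [[-0.86, -1.85, -0.2], [-0.7, -1.5, -0.3], 0],
    [[-0.86, -1.85, -0.2], [-0.7, -1.5, -0.3], 0],
    [[-0.86, -1.86, -0.2], [-0.7, -1.5, -0.3], 0],
    [[-0.85, -1.86, -0.2], [-0.7, -1.5, -0.3], 0],
    [[-0.84, -1.86, -0.2], [-0.7, -1.5, -0.3], 0],
    [[0, 0, 0], [0, 0, 0], 0],
  ],
)

```text
clock: 3.65
eef_pos: [482.1, -155.8, 188.0]
eef_rot: [0.259, -0.067, 0.963, 0.015]
wrist_force: [-0.3, -0.5, 0.5]
gripper_width: 0.1
gripper_force: 0.0
```

Run:
```python
from h import *
s,p,R=loc()
B=plate(.242,-58,-185,75)-22*s_;print(B)
rows(p,R,B,RT,3)
```

```text
t 3.65 up/left/h [ -13.8 -120.4  127. ] rotvec err deg [-0.07  0.08  0.55]
F tool [ 0.08 -0.49 -0.63] M tool [0.004 0.551 0.01 ] q [ 1.12  0.9  -1.33  2.38  1.85  0.73  0.21] w 0.10950811729513084 0.0
[ 420.22983999 -209.4912635    88.62789543]
[[3.64, -1.47, 1.73], [-0.0, 0.0, 0.2]]
[[3.64, -1.49, 1.73], [-0.0, 0.0, 0.2]]
[[3.64, -1.5, 1.73], [-0.0, 0.0, 0.2]]
```

Call:
move_arm(
  moves=[
    [[3.64, -1.5, 0.5], [0, 0, 0.2], 0],
    [[3.64, -1.5, 1.7], [0, 0, 0.2], 0],
    [[3.64, -1.5, 3.0], [0, 0, 0.2], 0],
    [[0, 0, 0], [0, 0, 0], 0],
  ],
)

```text
clock: 4.15
eef_pos: [418.1, -206.7, 85.4]
eef_rot: [0.256, -0.063, 0.964, 0.02]
wrist_force: [0.5, 0.6, 0.4]
gripper_width: 0.0
gripper_force: 0.0
```

Run:
```python
from h import *
s,p,R=loc()
```

```text
t 4.15 up/left/h [-125.7 -162.7   73.1] rotvec err deg [ 0.41 -0.21 -0.05]
F tool [-0.67  0.54 -0.05] M tool [-0.053  0.534 -0.011] q [ 1.25  1.17 -1.25  2.5   2.17  0.88  0.17] w 0.0058372266848354185 0.0
```

Call:
move_arm(
  moves=[
    [[0, -0.3, 1.5], [0.2, 0, 0], 0],
    [[0, 0, 1.5], [0.2, -0.2, 0], 0],
    [[0, 0, 1.5], [0, 0, 0], 0],
    [[0, 0, 1.2], [0, 0, 0], 0],
    [[0, 0, 0], [0, 0, 0], 0],
  ],
)

```text
clock: 4.78
eef_pos: [450.5, -207.4, 39.4]
eef_rot: [0.261, -0.063, 0.963, 0.014]
wrist_force: [-0.0, -0.8, -0.2]
gripper_width: 0.1
gripper_force: 0.0
```

Run:
```python
from h import *
s,p,R=loc()
```

```text
t 4.775 up/left/h [-121.  -167.6   17.2] rotvec err deg [-0.31  0.35  0.2 ]
F tool [ 0.23 -0.82  0.13] M tool [-0.047  0.5   -0.036] q [ 1.19  1.3  -1.2   2.44  2.26  0.96  0.17] w 0.1361097913919113 0.0
```

Call:
move_arm(
  moves=[
    [[-0.6, -0.15, 0], [0, 0, 0], 0],
    [[-0.6, -0.15, 0], [0, 0, 0], 0],
    [[-0.6, -0.15, 0], [0, 0, 0], 0],
    [[-0.6, -0.15, 0], [0, 0, 0], 0],
    [[-0.5, -0.15, 0], [0, 0, 0], 0],
    [[-0.5, -0.15, 0], [0, 0, 0], 0],
    [[-0.5, -0.15, 0], [0, 0, 0], 0],
  ],
)

```text
clock: 5.65
eef_pos: [484.7, -213.9, 59.5]
eef_rot: [0.261, -0.063, 0.963, 0.014]
wrist_force: [-1.4, -1.0, -0.1]
gripper_width: 0.1
gripper_force: 0.9
```

Run:
```python
from h import *
s,p,R=loc()
```

```text
t 5.65 up/left/h [ -82.3 -178.4   18.1] rotvec err deg [-0.34  0.33  0.18]
F tool [ 1.31 -0.78 -0.69] M tool [ 0.32   0.956 -0.017] q [ 1.17  1.23 -1.2   2.35  2.17  0.87  0.23] w 0.05848867900644675 0.8756226176046766
```

Plate is moving (~1.4 N). Continue toward home in small steps.

Call:
move_arm(
  moves=[
    [[-0.4, -0.1, 0.0], [0, 0, 0], 0],
    [[-0.4, -0.1, 0.1], [0, 0, 0], 0],
    [[-0.2, 0, 0], [0, 0, 0], 0],
  ],
)

```text
clock: 6.02
eef_pos: [494.1, -214.5, 63.7]
eef_rot: [0.261, -0.063, 0.963, 0.014]
wrist_force: [-1.8, -1.3, -2.1]
gripper_width: 0.2
gripper_force: 0.9
```

Run:
```python
from h import *
from plant import cams
s,p,R=loc()
d=cams.get_image("top")["pixels"][170:290,305:465,::-1];cv2.imwrite("pics/t2.png",cv2.resize(d,None,fx=5,fy=5,interpolation=2))
```

```text
t 6.025 up/left/h [ -72.2 -180.2   17.1] rotvec err deg [-0.34  0.35  0.19]
F tool [ 2.69 -1.    0.83] M tool [0.279 0.966 0.026] q [ 1.16  1.22 -1.2   2.33  2.15  0.85  0.25] w 0.160284702873294 0.8615070259907043
```

Call:
move_arm(
  moves=[
    [[-0.2, 0, 0], [0, 0, 0], 0],
    [[-0.15, 0, 0], [0, 0, 0], 0],
  ],
)

```text
clock: 6.32
eef_pos: [496.7, -214.2, 65.3]
eef_rot: [0.261, -0.063, 0.963, 0.014]
wrist_force: [-2.5, -2.3, -1.8]
gripper_width: 0.0
gripper_force: 2.3
```

Run:
```python
from h import *
s,p,R=loc()
```

```text
t 6.325 up/left/h [ -69.2 -180.2   17.1] rotvec err deg [-0.34  0.31  0.18]
F tool [ 3.28 -1.92  0.17] M tool [ 0.262  1.44  -0.013] q [ 1.15  1.21 -1.2   2.32  2.14  0.84  0.25] w 0.010212515461308318 2.296049680444412
```

Call:
move_arm(
  moves=[
    [[-0.15, 0, 0], [0, 0, 0], 0],
    [[-0.1, 0, 0], [0, 0, 0], 0],
    [[0, 0, 0], [0, 0, 0], 0],
  ],
)

```text
clock: 6.7
eef_pos: [496.7, -214.2, 65.3]
eef_rot: [0.259, -0.063, 0.964, 0.014]
wrist_force: [-5.3, -1.7, -1.3]
gripper_width: -0.2
gripper_force: 3.1
```

Run:
```python
from h import *
s,p,R=loc()
```

```text
t 6.7 up/left/h [ -69.1 -180.2   17.1] rotvec err deg [-0.34  0.07  0.14]
F tool [ 5.36 -1.05 -1.61] M tool [ 0.383  1.849 -0.013] q [ 1.15  1.21 -1.2   2.32  2.13  0.84  0.25] w -0.16919371676655448 3.0558792070951313
```

Call:
move_arm(
  moves=[
    [[0.8, 0, 0], [0, 0, 0], 0],
    [[0.8, 0, -2.5], [0, 0, 0], 0],
    [[0, 0, -4.5], [0, 0, 0], 3],
    [[-3.5, 0, -2.0], [-0.2, 0, 0], 7.0],
    [[-5.0, 0, 0], [-0.1, 0, 0.1], 7.0],
    [[0, 0, 0], [0, 0, 0], 7.0],
    [[0, 0, 0], [0, 0, 0], 7.0],
  ],
)

```text
clock: 7.58
eef_pos: [512.4, -210.7, 178.9]
eef_rot: [0.261, -0.064, 0.963, 0.017]
wrist_force: [-0.2, -0.2, -0.8]
gripper_width: 69.7
gripper_force: 0.0
```

Run:
```python
from h import *
from plant import cams,r
s,p,R=loc();print(r.pinch_z)
d=cams.get_image("top")["pixels"][170:290,305:465,::-1]
w=cams.get_image("wrist")["pixels"][:,:,::-1]
cv2.imwrite("pics/t3.png",np.vstack([cv2.resize(d,(400,300),interpolation=2),cv2.resize(w,(400,300),interpolation=cv2.INTER_AREA)]))
```

```text
t 7.575 up/left/h [   1.5 -178.7  107.6] rotvec err deg [0.02 0.33 0.17]
F tool [ 0.64 -0.2   0.58] M tool [-0.006  0.616  0.017] q [ 1.16  0.91 -1.21  2.24  1.79  0.59  0.43] w 69.72896881006677 0.0
18.700000000000003
```

View pics/t3.png

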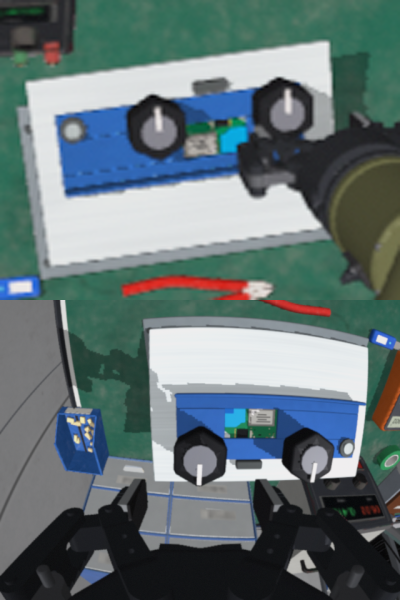

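Run:
```python
from h import *
from plant import cams
s,p,R=cur();d=cams.get_image("wrist");H=d["hand_eye"];K=d["K"]
for l in(-180,-70,0):
    X=face(0,l,54 if l else 12); c=np.linalg.inv(H)@np.r_[R.T@(X-p),1]; c=c[:3]
    th=np.arctan2(np.hypot(*c[:2]),c[2]);u=c[:2]/np.hypot(*c[:2])*th*K[0,0]+K[:2,2];print(l,u.round(1),"range",c.round())
cv2.imwrite("pics/w4.png",cv2.resize(d["pixels"][180:310,240:600,::-1],None,fx=2.2,fy=2.2,interpolation=2))
```

```text
-180 [317.1 255.5] range [ -2.  11. 208.]
-70 [498.7 254.5] range [108.  11. 208.]
0 [551.8 236.1] range [178.   0. 248.]
```

View pics/w4.png

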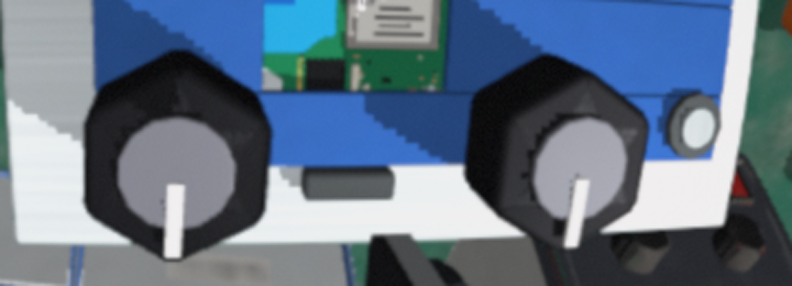

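Call:
move_arm(
  moves=[
    [[0, 0, 3.0], [0, 0, 0], 7.0],
    [[0, 0, 3.0], [0, 0.2, 0.2], 7.0],
    [[0, 0, 1.5], [0, 0, 0], 7.0],
    [[0, 0, 0.75], [0, 0, 0], 7.0],
    [[0, 0, 0], [0, 0, 0], 7.0],
  ],
)

```text
clock: 8.35
eef_pos: [553.8, -205.8, 107.9]
eef_rot: [0.259, -0.061, 0.964, 0.017]
wrist_force: [-0.3, 0.5, 0.9]
gripper_width: 69.6
gripper_force: 0.0
```

Run:
```python
from h import *
s,p,R=loc()
```

```text
t 8.35 up/left/h [   2.1 -179.2   25.2] rotvec err deg [ 0.01  0.13 -0.11]
F tool [-0.27  0.55 -0.91] M tool [0.088 0.504 0.064] q [ 1.07  1.09 -1.17  2.18  1.96  0.7   0.33] w 69.61385596662775 0.0
```

Call:
move_arm(
  moves=[
    [[0, 0, 0], [0, 0, 0], 4.5],
    [[0, 0, 0], [0, 0, 0], 4.5],
    [[0, 0, 0], [0, 0, 0], 4.5],
    [[0, 0, 0], [0, 0, 0], 4.5],
  ],
)

```text
clock: 8.85
eef_pos: [553.8, -205.8, 109.1]
eef_rot: [0.26, -0.062, 0.964, 0.017]
wrist_force: [-4.5, 0.2, 5.1]
gripper_width: 47.0
gripper_force: 60.5
```

Run:
```python
from h import *
s,p,R=loc()
```

```text
t 8.85 up/left/h [   2.7 -179.2   26.2] rotvec err deg [-0.04  0.19 -0.06]
F tool [ 1.25  0.76 -6.66] M tool [-0.049  0.604  0.117] q [ 1.07  1.09 -1.17  2.19  1.96  0.7   0.33] w 47.01644702457123 60.47813760291774
```

Call:
move_arm(
  moves=[
    [[0, 0, 0.02], [0, 0, 6], 4.5],
    [[0, 0, 0.02], [0, 0, 6], 4.5],
    [[0, 0, 0.02], [0, 0, 6], 4.5],
    [[0, 0, 0], [0, 0, 0], 4.5],
  ],
)

```text
clock: 9.35
eef_pos: [554.1, -206.6, 108.4]
eef_rot: [0.254, 0.091, 0.961, 0.056]
wrist_force: [-4.3, -0.7, 6.7]
gripper_width: 47.3
gripper_force: 61.5
```

Run:
```python
from h import *
s,p,R=loc()
```

```text
t 9.35 up/left/h [   2.5 -180.1   25.5] rotvec err deg [ -0.1    0.19 -18.15]
F tool [ 0.32 -0.26 -8.01] M tool [0.514 0.594 0.044] q [ 1.09  1.13 -1.24  2.18  1.93  0.77  0.07] w 47.32840604161124 61.52425797901742
```

Call:
move_arm(
  moves=[
    [[0, 0, 0.02], [0, 0, 5], 4.5],
    [[0, 0, 0.02], [0, 0, 5], 4.5],
    [[0, 0, 0.02], [0, 0, 4], 4.5],
    [[0, 0, 0], [0, 0, 0], 4.5],
  ],
)

```text
clock: 9.85
eef_pos: [554.1, -207.2, 107.7]
eef_rot: [0.245, 0.207, 0.943, 0.086]
wrist_force: [-5.5, -2.7, 7.6]
gripper_width: 47.3
gripper_force: 61.7
```

Run:
```python
from h import *
s,p,R=loc()
```

```text
t 9.85 up/left/h [   2.2 -180.7   25. ] rotvec err deg [ -0.17   0.19 -32.15]
F tool [-0.06 -2.38 -9.52] M tool [0.951 0.522 0.044] q [ 1.11  1.16 -1.29  2.18  1.91  0.83 -0.14] w 47.32832786865729 61.65435221386247
```

Call:
move_arm(
  moves=[
    [[0, 0, 0.02], [0, 0, 4], 4.5],
    [[0, 0, 0.01], [0, 0, 3], 4.5],
    [[0, 0, 0], [0, 0, 0], 4.5],
  ],
)

```text
clock: 10.22
eef_pos: [554.1, -207.6, 107.4]
eef_rot: [0.239, 0.265, 0.929, 0.101]
wrist_force: [-6.6, -3.2, 9.0]
gripper_width: 47.1
gripper_force: 61.7
```

Run:
```python
from h import *
s,p,R=loc()
```

```text
t 10.225 up/left/h [   1.9 -181.    24.8] rotvec err deg [ -0.21   0.18 -39.14]
F tool [ -0.3   -2.82 -11.27] M tool [1.127 0.392 0.097] q [ 1.11  1.18 -1.31  2.18  1.9   0.85 -0.25] w 47.063159889472445 61.71493019797708
```

Call:
move_arm(
  moves=[
    [[0, 0, 0.01], [0, 0, 6], 4.5],
    [[0, 0, 0.02], [0, 0, 6], 4.5],
    [[0, 0, 0.02], [0, 0, 6], 4.5],
    [[0, 0, 0.01], [0, 0, 6], 4.5],
    [[0, 0, 0], [0, 0, 0], 4.5],
  ],
)

```text
clock: 10.85
eef_pos: [553.7, -208.2, 106.2]
eef_rot: [0.213, 0.453, 0.853, 0.147]
wrist_force: [-8.4, -4.6, 7.8]
gripper_width: 47.4
gripper_force: 61.8
```

Run:
```python
from h import *
s,p,R=loc()
```

```text
t 10.85 up/left/h [   0.9 -181.6   23.9] rotvec err deg [ -0.29   0.16 -63.21]
F tool [ -1.45  -4.97 -11.19] M tool [ 1.611 -0.098  0.083] q [ 1.13  1.23 -1.38  2.18  1.88  0.93 -0.63] w 47.400394094018985 61.791153895596835
```

Call:
move_arm(
  moves=[
    [[0, 0, 0.01], [0, 0, 5], 4.5],
    [[0, 0, 0.01], [0, 0, 5], 4.5],
    [[0, 0, 0.01], [0, 0, 4], 4.5],
    [[0, 0, 0], [0, 0, 0], 4.5],
  ],
)

```text
clock: 11.35
eef_pos: [553.4, -208.3, 105.7]
eef_rot: [0.194, 0.551, 0.794, 0.171]
wrist_force: [-7.3, -5.6, 6.8]
gripper_width: 47.1
gripper_force: 62.5
```

Run:
```python
from h import *
s,p,R=loc()
```

```text
t 11.35 up/left/h [   0.3 -181.7   23.6] rotvec err deg [ -0.35   0.23 -76.82]
F tool [-3.77 -4.44 -9.85] M tool [ 1.778 -0.614 -1.721] q [ 1.13  1.25 -1.4   2.18  1.88  0.96 -0.86] w 47.07527725050136 62.544789888197556
```

Call:
move_arm(
  moves=[
    [[0, 0, 0], [0, 0, 0], 6.3],
    [[0, 0, 0], [0, 0, 0], 6.3],
    [[0, 0, -0.5], [0, 0, 0], 6.3],
    [[0, 0, -2.0], [0, 0, 0], 6.5],
    [[0, 0, -4.0], [0, 0, -8], 7],
    [[0, 0, -1.0], [0, 0, -10], 7],
    [[0, 0, 0], [0, 0, -10], 7],
    [[0, 0, 0], [0, 0, -10], 7],
    [[0, 0, 0], [0, 0, -10], 7],
    [[0, 0, 0], [0, 0, -10], 7],
    [[0, 0, 0], [0, 0, -10], 7],
    [[0, 0, 0], [0, 0, -9], 7],
    [[0, 0, 0], [0, 0, 0], 7],
  ],
)

```text
clock: 12.98
eef_pos: [518.0, -210.4, 171.1]
eef_rot: [0.26, -0.061, 0.964, 0.017]
wrist_force: [0.5, 0.4, -0.6]
gripper_width: 70.2
gripper_force: 0.0
```

Run:
```python
from h import *
from plant import cams
s,p,R=loc();d=cams.get_image("wrist")
cv2.imwrite("pics/w5.png",cv2.resize(d["pixels"][130:310,240:600,::-1],None,fx=2.2,fy=2.2,interpolation=2))
B=face(1,-69,104);rows(p,R,B,RT,3)
```

```text
t 12.975 up/left/h [   2.4 -179.2   98.1] rotvec err deg [-0.04  0.15 -0.17]
F tool [-0.15  0.38  0.77] M tool [0.02  0.551 0.033] q [ 1.17  0.96 -1.27  2.23  1.78  0.67  0.45] w 70.2487474115579 0.0
[[0.06, 3.67, -0.2], [-0.0, 0.1, -0.1]]
[[0.05, 3.68, -0.2], [-0.0, 0.1, -0.1]]
[[0.05, 3.67, -0.2], [-0.0, 0.1, -0.1]]
```

View pics/w5.png

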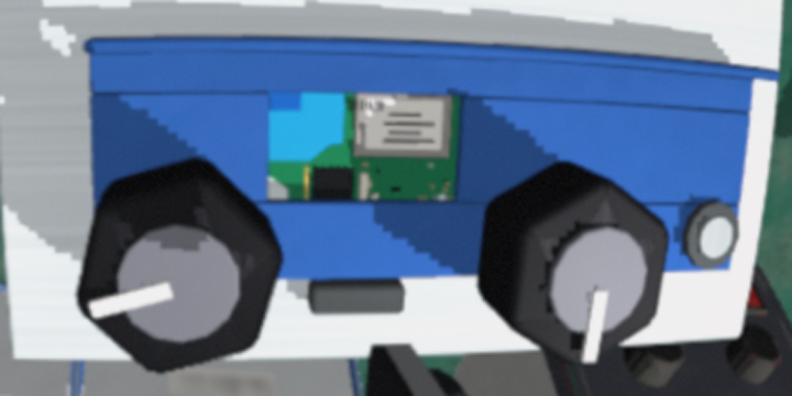

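Call:
move_arm(
  moves=[
    [[0.06, 3.67, -0.2], [0, 0.1, -0.1], 7],
    [[0.05, 3.68, -0.1], [0, 0.1, 0], 7],
    [[0.05, 3.67, -0.1], [0, 0, 0], 7],
    [[0, 0, 2.0], [0, 0, 0], 7],
    [[0, 0, 3.0], [0, 0, 0], 7],
    [[0, 0, 1.5], [0, 0, 0], 7],
    [[0, 0, 0], [0, 0, 0], 7],
  ],
)

```text
clock: 13.9
eef_pos: [532.5, -97.3, 116.4]
eef_rot: [0.257, -0.061, 0.964, 0.017]
wrist_force: [0.2, 0.1, 0.4]
gripper_width: 69.9
gripper_force: 0.0
```

Run:
```python
from h import *
s,p,R=loc()
```

```text
t 13.9 up/left/h [  0.1 -68.8  36.2] rotvec err deg [ 0.05 -0.12 -0.13]
F tool [-0.4   0.07 -0.25] M tool [0.008 0.537 0.022] q [ 0.88  1.11 -1.3   2.36  2.02  0.98 -0.  ] w 69.9161717516827 0.0
```

Call:
move_arm(
  moves=[
    [[-0.1, 0, 1.1], [0, 0, 0], 7],
    [[0, 0, 0], [0, 0, 0], 4.5],
    [[0, 0, 0], [0, 0, 0], 4.5],
    [[0, 0, 0], [0, 0, 0], 4.5],
    [[0, 0, 0], [0, 0, 0], 4.5],
  ],
)

```text
clock: 14.52
eef_pos: [538.9, -96.7, 108.5]
eef_rot: [0.258, -0.062, 0.964, 0.016]
wrist_force: [-2.1, 0.0, 3.7]
gripper_width: 46.9
gripper_force: 61.7
```

Run:
```python
from h import *
s,p,R=loc()
```

```text
t 14.525 up/left/h [  1.7 -69.1  26.1] rotvec err deg [-0.02 -0.03  0.02]
F tool [-0.09  0.27 -4.25] M tool [0.026 0.611 0.045] q [ 0.87  1.13 -1.29  2.35  2.04  0.99 -0.  ] w 46.85673921169785 61.695715624373406
```

Call:
move_arm(
  moves=[
    [[0, 0, 0.02], [0, 0, 6], 4.5],
    [[0, 0, 0.02], [0, 0, 6], 4.5],
    [[0, 0, 0.02], [0, 0, 6], 4.5],
    [[0, 0, 0.02], [0, 0, 5], 4.5],
    [[0, 0, 0.01], [0, 0, 4], 4.5],
    [[0, 0, 0], [0, 0, 0], 4.5],
  ],
)

```text
clock: 15.28
eef_pos: [539.2, -97.6, 107.4]
eef_rot: [0.247, 0.165, 0.952, 0.075]
wrist_force: [-4.8, -3.7, 5.0]
gripper_width: 47.0
gripper_force: 62.2
```

Run:
```python
from h import *
s,p,R=loc()
```

```text
t 15.275 up/left/h [  1.4 -70.1  25.1] rotvec err deg [ -0.16  -0.03 -27.04]
F tool [ 0.42 -3.67 -6.88] M tool [ 0.684  0.345 -0.053] q [ 0.89  1.2  -1.38  2.35  1.99  1.08 -0.41] w 46.96467034339347 62.23554717376828
```

Call:
move_arm(
  moves=[
    [[0, 0, 0.01], [0, 0, 3], 4.5],
    [[0, 0, 0], [0, 0, 2], 4.5],
    [[0, 0, 0], [0, 0, 0], 4.5],
  ],
)

```text
clock: 15.65
eef_pos: [539.2, -97.7, 107.3]
eef_rot: [0.244, 0.206, 0.944, 0.086]
wrist_force: [-3.0, -2.8, 5.2]
gripper_width: 47.0
gripper_force: 62.2
```

Run:
```python
from h import *
s,p,R=loc()
```

```text
t 15.65 up/left/h [  1.3 -70.2  25. ] rotvec err deg [-1.700e-01 -3.000e-02 -3.201e+01]
F tool [-1.02 -2.21 -6.2 ] M tool [ 0.766  0.384 -0.189] q [ 0.9   1.2  -1.39  2.35  1.99  1.09 -0.49] w 47.003397350455465 62.21590056899004
```

Call:
move_arm(
  moves=[
    [[0, 0, -0.01], [0, 0, -6], 4.5],
    [[0, 0, -0.02], [0, 0, -6], 4.5],
    [[0, 0, -0.02], [0, 0, -6], 4.5],
    [[0, 0, -0.02], [0, 0, -6], 4.5],
    [[0, 0, -0.02], [0, 0, -6], 4.5],
    [[0, 0, -0.01], [0, 0, -2], 4.5],
    [[0, 0, 0], [0, 0, 0], 4.5],
  ],
)

```text
clock: 16.52
eef_pos: [538.9, -96.7, 108.4]
eef_rot: [0.258, -0.062, 0.964, 0.016]
wrist_force: [-3.7, -0.0, 7.9]
gripper_width: 47.1
gripper_force: 62.3
```

Run:
```python
from h import *
s,p,R=loc()
```

```text
t 16.525 up/left/h [  1.7 -69.1  26. ] rotvec err deg [-0.03 -0.03 -0.01]
F tool [-0.75  0.46 -8.65] M tool [ 0.123  0.563 -0.039] q [ 0.87  1.13 -1.27  2.35  2.04  0.97 -0.01] w 47.14785891056814 62.295304199215025
```

Call:
move_arm(
  moves=[
    [[0, 0, 0], [0, 0, 0], 7],
    [[0, 0, 0], [0, 0, 0], 7],
    [[0, 0, 0], [0, 0, 0], 7],
    [[0, 0, -1.5], [0, 0, 0], 7],
    [[0, 0, -4.0], [0, 0, 0], 7],
    [[0, 0, -4.0], [0, 0, 0], 7],
    [[0, 0, 0], [0, 0, 0], 7],
    [[0, 0, 0], [0, 0, 0], 7],
  ],
)

```text
clock: 17.52
eef_pos: [491.9, -103.2, 190.5]
eef_rot: [0.258, -0.062, 0.964, 0.016]
wrist_force: [-0.6, -0.4, -0.6]
gripper_width: 69.7
gripper_force: 0.0
```

Run:
```python
from h import *
from plant import cams
s,p,R=loc();d=cams.get_image("wrist")
cv2.imwrite("pics/w6.png",cv2.resize(d["pixels"][130:310,50:450,::-1],None,fx=2,fy=2,interpolation=2))
```

```text
t 17.525 up/left/h [  1.7 -69.5 120.8] rotvec err deg [-0.09 -0.05 -0.01]
F tool [ 0.85 -0.31  0.21] M tool [-0.019  0.501 -0.02 ] q [ 0.98  0.91 -1.37  2.41  1.85  0.84  0.04] w 69.66153333539896 0.0
```

View pics/w6.png

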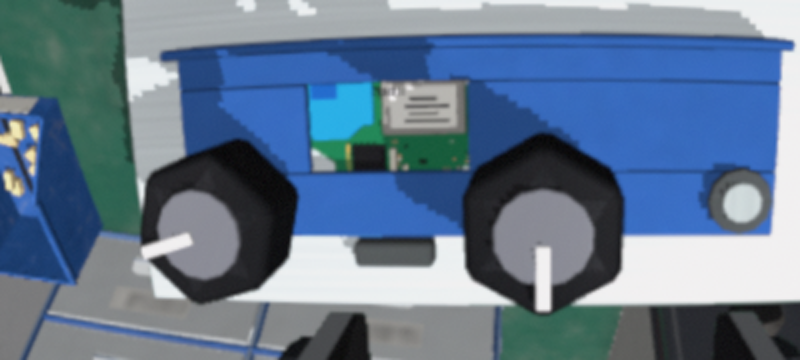

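The picture shows the plate home. The left knob's pointer (543,280) points straight up the slope, so it is back at its start. The right knob's pointer (165,245) stands about 75° round, so it is seated. The gripper is clear of everything.

```bash
python3 -c "
from plant import r
print(r.sign_off())"
```

```text
the job is handed in; nothing more can be done
None
```

Handed in at about 17.5 s of the 58 s: the plate is home, the right knob ran freely and is screwed to its seat (about 1.3 rad), and the left knob bound, was not forced, and is back at its starting stop.

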